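# Zero a manipulator slide on its end stop and set it 10 mm off, play taken up

### The job

Zero and set the coarse slide of the micromanipulator by its knob: turn it clockwise until the carriage just touches the end stop, feeling for a touch of a few newtons and not forcing it. Wind the carriage back out, well past 10 mm from the stop, then bring it in again so that it ends 10 mm short of where it touched, with the drive's play taken up inward (clockwise). Touch only the knob, disturb nothing else on the bench, and let go when it is set.

Things in the scene. Friction and masses are not known exactly. Their poses are not given: they have to be found in the camera images.
- base: the slide unit, fixed to the bench: black plate 170 mm (its x) by 300 mm (its y), 14 mm thick, an aluminium rail along its y. Origin under the plate's centre, z up. The knob's axis is vertical at x = -48.5, y = 0 mm. Inward, towards the end stop, is -y. All within 70 mm of the knob is lower than 62 mm; the carriage's pillar, 80 mm or more from it, is 130 mm high.
- knob_grip (a point): on the knob's vertical axis, 88 mm above the bench; turns with the knob. Its grip is a black fluted cylinder 38 mm across, from 70 to 106 mm above the bench, on a metal skirt 54 mm across with 72 divisions. Clockwise from above moves the carriage inward: 72 mm a turn, so one 5-degree division is 1 mm (11.46 mm a radian). What is let go stays where it is.
- nose (a point): middle of the face of the steel pad, 12 mm across, with which the carriage meets the stop screw; 46 mm above the bench. Axes as the base's: the pad faces -y. The carriage drags with 2.5 N as it moves (0.03 N m at the knob) and has 45 mm of travel either way. The stop's nylon nose gives 1 mm under 25 N, which adds 0.29 N m at the knob; over 15 N is forcing it.
- stop: the end stop, an aluminium block 74 by 26 mm clamped on the rail, 60 mm high, a thumb screw on it to 76 mm. Axes as the base's; origin at bench level below the middle of the face towards the carriage (+y). From that face a fixed screw with a white nylon nose, 10 mm across, stands out 10 to 20 mm, 46 mm above the bench. How far is not measured: the touch must be felt.
- knob (a joint): lost motion of the worn drive: angle of the knob relative to its pinion shaft, rad. 0.262 (15 degrees, 3 mm of travel) when the knob was last turned clockwise and drives the carriage inward, 0 when it was turned anticlockwise and drives it outward; in between the knob turns nearly freely and the carriage stands still.
- dish: covered culture dish, a clear disc 63 mm across and 18 mm high; origin under its centre. Leave alone.
- hex_key: L-shaped hexagon key, 85 by 26 mm, 6 mm thick, lying flat; origin on its long leg. Leave alone.
- objective: spare objective, a steel barrel 33 mm across and 47 mm high, standing; origin under its centre. Leave alone.
- oil: small amber oil bottle with a white cap, 42 mm across and 85 mm high; origin under its centre. Leave alone.
- holder: spare pipette holder, a rod 110 mm long and 12 mm thick, lying along its own x; origin under its middle. Leave alone.
- tip_tray: grey divided tray, 120 by 90 by 35 mm; origin under its centre. Leave alone.
- driver: black-handled screwdriver 150 mm long, lying along its own x. Leave alone.

How it is judged:
On the way, in this order (a step that is already met when the one before it is completed fails the run):
1. the carriage has been wound in to a light touch on the stop (contact force between carriage and stop above 1.5 N), for 0.15 s.
2. the carriage has been wound back out past 10 mm from the touch (beyond 11.5 mm) (y of stop_nose_c0 in the frame of nose below -0.0135 m), for 0.1 s.
At the end, for the whole second after the job is handed in: the carriage's nose pad stands 10 mm (within 1 mm, one division) from the stop screw's nose (whose centre lies 2 mm behind its face), the play taken up clockwise (knob joint above 0.19 of its 0.262 rad) (y of stop_nose_c0 in the frame of nose between -0.013 and -0.011 m and value of joint knob above 0.19 rad); the robot touches nothing.
It fails at once if the carriage is forced against the stop (contact force between carriage and stop above 18 N).
It fails at once if the carriage or the stop is pushed by hand instead of the knob being turned (contact force between any of the fingers, the arm and carriage above 3 N or contact force between any of the fingers, the arm and stop above 3 N).
It fails at once if something else on the bench is disturbed (distance of any of dish, hex_key, objective, oil, holder, tip_tray, driver from where it was at the start of the episode above 0.02 m).
It also fails if it takes over 72 s, if anything falls off the work surface, if the arm or the gripper's body presses on something with over 40 N, if the wrist force passes 120 N, or if a joint passes its speed limit or range.

### The arm

A 6-joint arm with a two-finger parallel gripper is mounted at the origin on the work surface. World frame = base frame: x ahead of the robot, y to its left, z up, the work surface at z = 0. Lengths are in m, angles in rad, forces in N, time in s.
With the tool pointing down it reaches from about 0.35 to 0.775 m from the base axis. Payload 7.3 kg.
Tool frame: the origin (TCP) lies at the centre of the arm's flange, where the gripper is bolted on; the fingertips stand 178 mm ahead of it and the grasp point (between the pads) lies 159 mm ahead of it (tip_extent is the distance from the TCP to the fingertips, in m); z points along the fingers, y is the line along which they close (so a half turn about z gives the same grasp; the last joint's range is limited). The gripper opens to 92 mm and grips with 3 to 60 N. Pads are 19 mm wide; open, the fingers measure 130 mm over their backs; the gripper's body (75 mm by 190 mm) begins 47 mm behind the grasp point.
Start: joints at [-1.364, 0.342, 1.524, -0, 1.275, -0.146], TCP at [0.181, -0.493, 0.405] pointing down, gripper open.
Joint ranges: [-2.53, 2.53], [-0.77, 2.02], [0.04, 2.7], [-1, 4.14], [0.28, 2.66], [-3.11, 3.11]. Speed limits (rad/s): [2.57, 2.57, 3.14, 3.14, 3.14, 3.14].

### API

Orientations are given as [roll, pitch, yaw] about the fixed x, y, z axes, in that order (R = Rz(yaw) Ry(pitch) Rx(roll)).
In Python, from cell import * gives the robot as it stands.
- The arm moves only by the tool arm_command, never from a script. Its arguments are lists of equal length, an entry for each row: "xyz": the shift along the world's x, y, z in mm, a list of three; "spin": the turn about the world's z in degrees. In form: {"xyz": [[tx, ty, tz], ...], "spin": [spin, ...]}. A call has 1 to 20 rows; each row shifts and turns the commanded pose from where the row before left it; what a row does not reach is not made up. A row lasts 1/10 s, in which the tool goes at most 50 mm and 8.59 degrees, less where a joint would pass 70% of its speed; a pose out of reach is approached as far as the arm can. A call with a gripper value outside its range is refused whole. "jaw" is the opening, from -1 (shut) to 1 (fully open), set as the call begins (left out, the last holds). The fingers move at their own pace and stop on an object; "squeeze" is the grip in N (left out, the last holds). Time passes only in rows, so rows that do not move let the fingers close. It gives the time, the measured TCP pose, the force, the opening and the grip force at its end, in the units of the state.
- observe(): the state, without advancing time (a new reading comes with each control period).
- read_camera(name): name is "scene" or "side" or "wrist"; returns a dict with "img" (420x560x3 uint8, red, green, blue), "depth" (420x560 float32, m along the optical axis (not along the pixel's ray), 0 where there is no reading), "fx", "fy", "cx", "cy" (pixels), "dist_coeffs" ([k1, k2, p1, p2, k3] as OpenCV has them; the pictures are not rectified), "world_from_camera" (4x4, takes a point from camera to world coordinates). Camera axes: x right, y up, looking along -z (the intrinsics and any distortion apply to the point x, -y, -z); pixel columns grow to the right and rows downward; lengths in m; the calibration is good to about 2 mm. A picture is of the moment at which its call begins.
- hand_in(): hands the job in; it is judged then, once.
The state is a dict: "time": time; "qpos": joint angles; "qvel": joint speeds; "joint_efforts": joint torques, N m; "tool_pos": TCP position; "tool_rot": TCP orientation; "contact_force": force on the tool from outside, world axes, zero at the start; "torque": the same for the moment, N m; "opening": finger opening in m; "grip_force": force on a finger pad.
Only numpy, scipy, OpenCV 4.12 (cv2) and the standard library are available. Lean on these libraries where they do the work, as an engineer would, in place of code of your own. Each camera call takes 0.05 s, during which the arm holds its last target. There are 200 camera calls.

## Working session

There is one attempt and no reset: what is moved stays moved. The work goes in short steps, Python scripts to look and compute and a tool call to move; the robot and the scene stay as the last step left them, time stands still between calls to the robot, and variables do not carry over. Pictures are saved under pics/ and viewed, at most 10 in all, crops included, and the job is handed in when it is done.

Besides the shell and the picture viewer there is one more tool, called after ">>>" as name(argument=value, ...) on one line, values as JSON. arm_command: Moves the arm, as the interface text tells. Its arguments: {"type":"object","properties":{"xyz":{"type":"array","items":{"type":"array","items":{"type":"number"}}},"spin":{"type":"array","items":{"type":"number"}},"jaw":{"type":"number"},"squeeze":{"type":"number"}},"required":["xyz","spin"]}

```bash
ls; mkdir -p pics
python3 - <<'E'
from cell import *
import cv2,numpy as np
s=observe();print(s)
for n in ["scene","side"]:
    c=read_camera(n);cv2.imwrite(f"pics/{n}0.png",c["img"][:,:,::-1]);np.savez(f"pics/{n}0.npz",**c)
    print(n,c["fx"],c["cx"],c["cy"],c["dist_coeffs"],c["world_from_camera"])
E
```

```text
pics
{'time': 0.0, 'qpos': array([-1.36401501e+00,  3.42718706e-01,  1.52500583e+00,  5.10068374e-07,
        1.27536227e+00, -1.46034280e-01]), 'qvel': array([-0.00096142,  0.00233196,  0.00083527, -0.00035707, -0.0008647 ,
        0.00107767]), 'joint_efforts': array([-2.52337195e-03, -4.31244707e+01, -2.44221228e+01,  7.15176109e-02,
        5.58408850e-02, -1.24109888e-04]), 'tool_pos': array([ 0.18138676, -0.49253398,  0.40405074]), 'tool_rot': array([-3.14011447e+00, -2.17905526e-04,  3.52815285e-01]), 'contact_force': array([-0.29768159, -0.60133004,  0.06444768]), 'torque': array([-0.02607666, -0.04961479, -0.00144992]), 'grip_force': 0.0, 'opening': 0.09199208548157577}
scene 421.9906998593091 280.7365407536834 214.9280768978527 [0.00855436 0.         0.         0.         0.        ] [[ 0.40763676 -0.6766918   0.61312354  1.20761574]
 [ 0.91293049  0.316536   -0.25760993 -0.13297243]
 [-0.01975315  0.66475045  0.74680429  0.85614943]
 [ 0.          0.          0.          1.        ]]
side 500.8455636321018 284.562976184403 208.254150770791 [-0.18660644  0.          0.          0.          0.        ] [[-0.9349196   0.17797833 -0.3070001   0.24870408]
 [-0.35485388 -0.46397922  0.81166619  1.04383958]
 [ 0.00201733  0.86778281  0.49693957  0.63518918]
 [ 0.          0.          0.          1.        ]]
```

View pics/scene0.png

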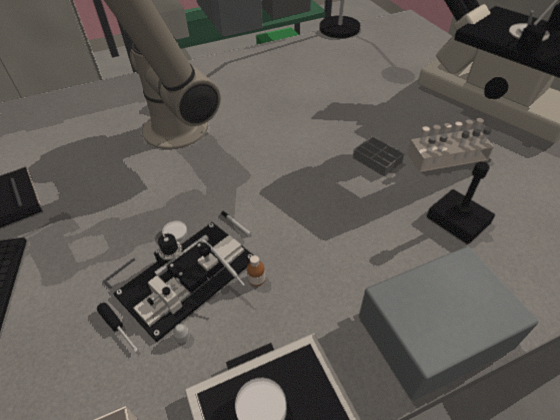

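View pics/side0.png

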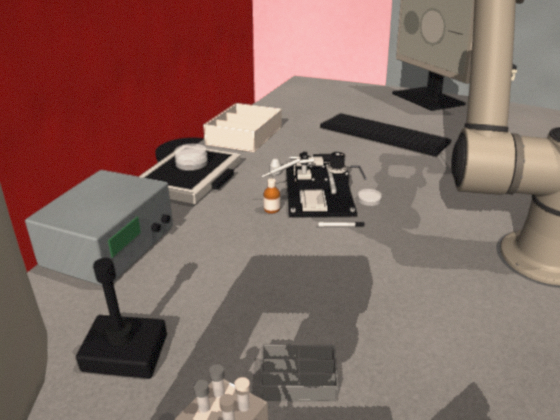

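Scene: the knob is around (168,240), with the carriage and stop along the plate to the right or lower left. Side: the knob is around (337,158). I'll enlarge a crop and deproject.

```bash
cat > h.py <<'E'
import numpy as np,cv2
def load(f): return dict(np.load(f))
def proj(c,P):
    T=np.linalg.inv(c["world_from_camera"]);p=(T[:3,:3]@np.atleast_2d(P).T).T+T[:3,3]
    p=p*[1,-1,-1];K=np.array([[c["fx"],0,c["cx"]],[0,c["fy"],c["cy"]],[0,0,1]],float)
    return cv2.projectPoints(p,np.zeros(3),np.zeros(3),K,np.array(c["dist_coeffs"],float))[0][:,0]
def ray(c,uv):
    K=np.array([[c["fx"],0,c["cx"]],[0,c["fy"],c["cy"]],[0,0,1]],float)
    q=cv2.undistortPoints(np.array([[uv]],float),K,np.array(c["dist_coeffs"],float))[0,0]
    return c["world_from_camera"][:3,:3]@np.array([q[0],-q[1],-1]),c["world_from_camera"][:3,3]
def atz(c,uv,z):
    d,o=ray(c,uv);return o+d*(z-o[2])/d[2]
def dep(c,uv):
    d,o=ray(c,uv);return o+d*float(c["depth"][int(uv[1]),int(uv[0])])
E
python3 - <<'E'
from h import *
c=load("pics/scene0.npz");cv2.imwrite("pics/scrop.png",cv2.resize(c["img"][200:360,85:285,::-1],None,fx=4,fy=4,interpolation=cv2.INTER_CUBIC)[:600])
print(dep(c,(168,240)),atz(c,(168,240),.106))
c=load("pics/side0.npz");print(dep(c,(337,158)),atz(c,(337,155),.106))
E
```

```text
[ 0.55444158 -0.13768763  0.10791446] [ 0.55277035 -0.1376997   0.106     ]
[ 0.5438982  -0.12271127  0.1021118 ] [ 0.54692283 -0.13290245  0.106     ]
```

View pics/scrop.png

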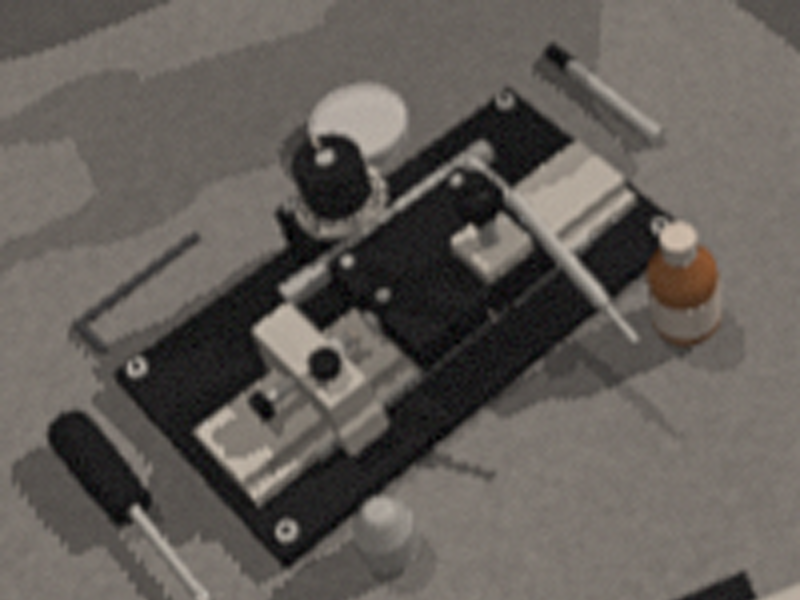

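The crop shows the plate's four corner screws at crop (505,100), (137,367), (287,530) and (662,228). The knob's top is near (330,155), the stop block near (315,370), and the pillar and carriage near (480,220). The dish is close behind the knob.

Run:
```python
from h import *
c=load("pics/scene0.npz")
s=np.array([(505,100),(662,228),(287,530),(137,367)])/4+[85,200]
P=np.array([atz(c,u,.014) for u in s]);print(P.round(4))
ctr=P.mean(0)[:2]; y=(P[0]+P[1]-P[2]-P[3])[:2];x=(P[1]+P[2]-P[0]-P[3])[:2]
print(ctr,np.linalg.norm(y)/2,np.linalg.norm(x)/2,np.degrees(np.arctan2(-y[0],y[1])),np.degrees(np.arctan2(x[1],x[0])))
yaw=np.arctan2(-y[0],y[1]);print("knob",ctr-.0485*np.array([np.cos(yaw),np.sin(yaw)]))
# knob top from depth in both
for n in("scene","side"):
    c=load(f"pics/{n}0.npz");W=c["world_from_camera"];pts=[]
    for v in range(120,330):
        for u in range(85,400):
            d=c["depth"][v,u]
            if d>0:
                p=dep(c,(u,v))
                if np.hypot(p[0]-.55,p[1]+.135)<.04 and p[2]>.10: pts.append(p)
    pts=np.array(pts);print(n,len(pts),pts.mean(0),pts.min(0),pts.max(0))
c=load("pics/scene0.npz")
d=np.array((357,120))/4+[85,200];print("dish",atz(c,d,.018),"oil",atz(c,np.array((680,240))/4+[85,200],.085))
```

```text
[[ 0.4712 -0.0223  0.014 ]
 [ 0.6111  0.0337  0.014 ]
 [ 0.7124 -0.2224  0.014 ]
 [ 0.5752 -0.2786  0.014 ]]
[ 0.59249467 -0.12240812] 0.2759957395945981 0.14953648502198227 21.836549231504453 22.05144885199826
knob [ 0.54747461 -0.14044818]
scene 205 [ 0.55027775 -0.14154471  0.10614442] [ 0.52936851 -0.16048126  0.10013334] [ 0.56761432 -0.12224995  0.11041604]
side 90 [ 0.54741521 -0.13716264  0.10437297] [ 0.5289316  -0.15816976  0.1001663 ] [ 0.56770707 -0.1213524   0.10803287]
dish [ 0.45023884 -0.11538224  0.018     ] oil [0.67338187 0.02580599 0.085     ]
```

>>> arm_command(xyz=[[18.3, 17.6, 0], [18.3, 17.6, 0], [18.3, 17.6, 0], [18.3, 17.6, 0], [18.3, 17.6, 0], [18.3, 17.6, 0], [18.3, 17.6, 0], [18.3, 17.6, 0], [18.3, 17.6, 0], [18.3, 17.6, 0], [18.3, 17.6, 0], [18.3, 17.6, 0], [18.3, 17.6, 0], [18.3, 17.6, 0], [18.3, 17.6, 0], [18.3, 17.6, 0], [18.3, 17.6, 0], [18.3, 17.6, 0], [18.3, 17.6, 0], [18.3, 17.6, 0]], spin=[8, 8, 8, 8, 8, 8, 8, 8, 8, 8, 8, 8, 8, 8, 8, 8, 8, 8, 8, 8], jaw=1)

```text
time: 2.1
tool_pos: [0.5481, -0.1398, 0.4043]
tool_rot: [3.141, -0.001, -3.132]
contact_force: [-0.3, -0.2, 1.0]
opening: 0.0922
grip_force: 0.0
```

>>> arm_command(xyz=[[0, 0, 0], [0, 0, 0], [0, 0, 0], [0, 0, 0], [0, 0, 0], [0, 0, 0], [0, 0, 0], [0, 0, 0], [0, 0, 0]], spin=[8, 8, 8, 8, 8, 8, 7, 0, 0])

```text
time: 3.0
tool_pos: [0.5474, -0.1407, 0.4044]
tool_rot: [3.141, -0.0, -2.181]
contact_force: [0.5, 0.9, -0.7]
opening: 0.0916
grip_force: 0.0
```

Run:
```python
from cell import *
import cv2,numpy as np
c=read_camera("wrist");cv2.imwrite("pics/w1.png",c["img"][:,:,::-1]);np.savez("pics/w1.npz",**c)
s=observe();print(s["time"],s["qpos"].round(3),s["tool_pos"],np.degrees(s["tool_rot"]),s["torque"],s["contact_force"])
```

```text
3.05 [-0.387  0.416  1.411  0.     1.315 -2.919] [ 0.54738552 -0.14065645  0.40449658] [ 1.79962765e+02 -6.58100673e-03 -1.24956450e+02] [ 0.17473791 -0.09972398 -0.02329989] [ 1.01921701 -0.59369874 -0.04949643]
```

View pics/w1.png

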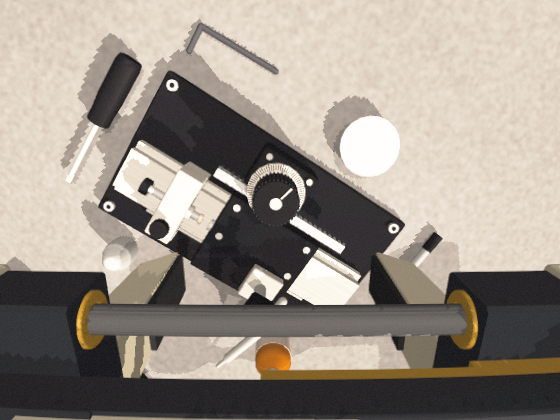

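The wrist view shows the plate from above. The knob is at (277,198), the stop bridge at (180,200), its screw around (200,215), and the black carriage from about (220,240). The plate screws are at (172,86), (109,207) and (393,229).

Run:
```python
from h import *
c=load("pics/w1.npz")
P=np.array([atz(c,u,.014) for u in [(172,86),(109,207),(393,229)]]);print(P.round(4))
m=(P[1]+P[2])/2;y=(P[2]-P[0])[:2];yaw=np.arctan2(-y[0],y[1]);print(m,np.linalg.norm(y),np.degrees(yaw))
print("knob from plate",m[:2]-.0485*np.array([np.cos(yaw),np.sin(yaw)]),"knob top",atz(c,(277,204),.106))
# rectified top view at z=.046 in base frame, 0.3 mm/px: y -110..+50 horizontally, x -40..40... 
s=.0003;ys=np.arange(-.12,.12,s);xs=np.arange(-.03,.05,s)
Y,X=np.meshgrid(ys,xs);R=np.array([[np.cos(yaw),-np.sin(yaw)],[np.sin(yaw),np.cos(yaw)]])
W=np.c_[(np.c_[X.ravel(),Y.ravel()]@R.T+m[:2]),np.full(X.size,.046)]
M=proj(c,W).astype(np.float32).reshape(*X.shape,2)
im=cv2.remap(c["img"],M[...,0],M[...,1],cv2.INTER_CUBIC)
im=np.clip(im.astype(float)*1.6,0,255).astype(np.uint8)
cv2.imwrite("pics/r1.png",im[:,:,::-1]);print(im.shape)
# same in scene
```

```text
[[ 0.5764 -0.2794  0.014 ]
 [ 0.7139 -0.223   0.014 ]
 [ 0.4718 -0.0218  0.014 ]]
[ 0.59287544 -0.12238063  0.014     ] 0.2779845706724828 22.086293780417197
knob from plate [ 0.54793444 -0.14061675] knob top [ 0.54611207 -0.14143944  0.106     ]
(267, 800, 3)
```

View pics/r1.png

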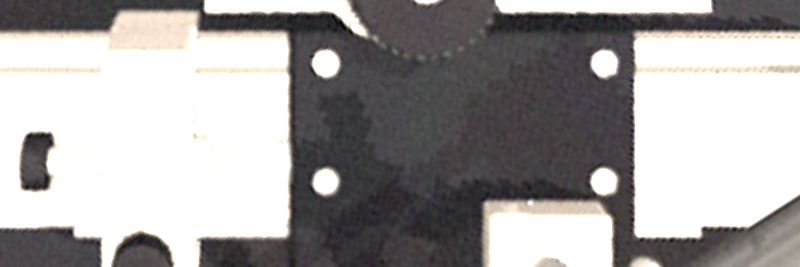

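Run:
```python
from h import *
c=load("pics/w1.npz");i=c["img"][160:270,130:265].astype(float);i=255*(np.clip((i-110)/145,0,1))**2
cv2.imwrite("pics/z1.png",cv2.resize(i.astype(np.uint8)[:,:,::-1],None,fx=5,fy=5,interpolation=cv2.INTER_CUBIC))
```

```text
(no output)
```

View pics/z1.png

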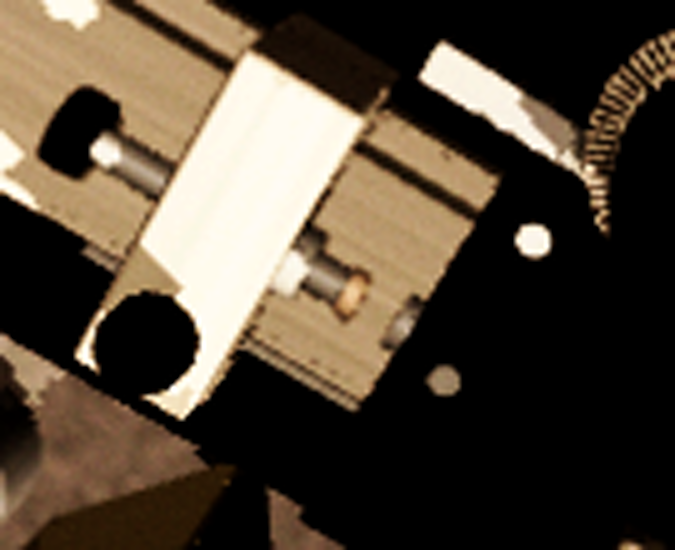

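Run:
```python
from h import *
c=load("pics/w1.npz");y=np.radians(22)
a,b=[atz(c,(130+u/5,160+v/5),.050) for u,v in [(360,300),(395,326)]]
d=(b-a)[:2];print(d,"along y",d@[-np.sin(y),np.cos(y)],"x",d@[np.cos(y),np.sin(y)])
```

```text
[-0.00231857  0.00829986] along y 0.008564047390071416 x 0.0009594458418730879
```

The gap is about 8.5 mm, roughly 43° plus up to 15° of play. Next I descend, close lightly on the knob and check.

>>> arm_command(xyz=[[0, 0, -20], [0, 0, -20], [0, 0, -20], [0, 0, -20], [0, 0, -20], [0, 0, -20], [0, 0, -16], [0, 0, -10], [0, 0, -6], [0, 0, 0], [0, 0, 0]], spin=[0, 0, 0, 0, 0, 0, 0, 0, 0, 0, 0])

```text
time: 4.15
tool_pos: [0.5477, -0.1407, 0.2533]
tool_rot: [-3.141, 0.0, -2.178]
contact_force: [-0.3, -0.6, 0.9]
opening: 0.0919
grip_force: 0.0
```

```bash
cat > st.py <<'E'
from cell import *
import numpy as np
np.set_printoptions(suppress=True,precision=4)
T=[];F=[]
for i in range(4):   # average a few readings (camera call advances 0.05 s)
    read_camera("wrist");s=observe();T.append(s["torque"]);F.append(s["contact_force"])
print(s["time"],s["tool_pos"],np.degrees(s["tool_rot"][2]).round(2),"q6",s["qpos"][5].round(3),"T",np.mean(T,0),"Tz",np.array(T)[:,2],"F",np.mean(F,0),"op",s["opening"],"g",s["grip_force"])
E
python3 st.py
```

```text
4.35 [ 0.5476 -0.1407  0.2534] -124.79 q6 -2.921 T [ 0.1299 -0.0571 -0.0176] Tz [-0.0056 -0.0338  0.0008 -0.0318] F [-0.4116 -0.0763  0.5166] op 0.09172117846198176 g 0.0
```

>>> arm_command(xyz=[[0, 0, 0], [0, 0, 0], [0, 0, 0], [0, 0, 0], [0, 0, 0], [0, 0, 0], [0, 0, 0], [0, 0, 0], [0, 0, 0], [0, 0, 0]], spin=[0, 0, 0, 0, 0, 0, 0, 0, 0, 0], jaw=-1, squeeze=20)

```text
time: 5.35
tool_pos: [0.5477, -0.1409, 0.2529]
tool_rot: [-3.14, 0.0, -2.178]
contact_force: [2.3, -2.3, -1.1]
opening: 0.0377
grip_force: 20.0
```

```bash
python3 st.py
```

```text
5.55 [ 0.5477 -0.1409  0.2529] -124.79 q6 -2.922 T [-0.2779 -0.6941 -0.0064] Tz [-0.0141 -0.0243  0.0387 -0.0262] F [ 4.1235 -2.6726 -1.9636] op 0.03758022621121072 g 19.98559445142746
```

>>> arm_command(xyz=[[0.8, -0.5, 0], [0, 0, 0], [0, 0, 0]], spin=[0, 0, 0])

```text
time: 5.85
tool_pos: [0.5481, -0.1411, 0.2528]
tool_rot: [3.141, -0.0, -2.178]
contact_force: [1.3, -1.4, 1.2]
opening: 0.0378
grip_force: 20.0
```

```bash
sed -i 's/T=\[\];F=\[\]/T=[];F=[];E=[]/; s/T.append/E.append(s["joint_efforts"][5]);T.append/; s/"op",/"e6",np.array(E),"op",/' st.py; python3 st.py
```

```text
6.05 [ 0.5481 -0.1411  0.2528] -124.78 q6 -2.922 T [-0.0247 -0.1835 -0.0099] Tz [-0.0584 -0.0163  0.0029  0.0322] F [ 1.044  -0.9823  1.1567] e6 [0.0012 0.0023 0.0009 0.0018] op 0.037842957282763955 g 19.99008983373642
```

>>> arm_command(xyz=[[0, 0, 0], [0, 0, 0], [0, 0, 0], [0, 0, 0], [0, 0, 0], [0, 0, 0], [0, 0, 0]], spin=[-3, -3, -3, -3, -3, -3, -3])

```text
time: 6.75
tool_pos: [0.5483, -0.1412, 0.2528]
tool_rot: [-3.141, 0.0, -2.546]
contact_force: [1.3, -2.1, 0.5]
opening: 0.0379
grip_force: 20.0
```

```bash
python3 st.py
```

```text
6.95 [ 0.5483 -0.1412  0.2528] -145.71 q6 -2.557 T [-0.1475 -0.3411 -0.0042] Tz [ 0.0187  0.0068 -0.0026 -0.0397] F [ 1.4615 -1.5639  1.1   ] e6 [-0.22    0.5494  0.2269  0.068 ] op 0.03772102014174571 g 19.98990297317505
```

>>> arm_command(xyz=[[0, 0, 0], [0, 0, 0], [0, 0, 0], [0, 0, 0], [0, 0, 0], [0, 0, 0], [0, 0, 0], [0, 0, 0], [0, 0, 0]], spin=[-2, -2, -2, -2, -2, -2, -2, 0, 0])

```text
time: 7.85
tool_pos: [0.5483, -0.1414, 0.2528]
tool_rot: [-3.141, 0.0, -2.787]
contact_force: [2.4, -3.7, 0.1]
opening: 0.0375
grip_force: 20.0
```

```bash
python3 st.py
python3 - <<'E'
from cell import *
import cv2,numpy as np
c=read_camera("wrist");np.savez("pics/w2.npz",**c);cs=read_camera("scene");np.savez("pics/s2.npz",**cs)
i=np.vstack([c["img"],np.zeros((0,560,3),np.uint8)])
z=cv2.resize(cs["img"][255:325,120:190],None,fx=6,fy=6,interpolation=cv2.INTER_CUBIC)
j=np.hstack([cv2.resize(c["img"],(373,280)),z[:280,:420]]) if 0 else np.hstack([cv2.resize(c["img"],(380,420),),z])
cv2.imwrite("pics/w2.png",j[:,:,::-1]);print(j.shape)
E
```

```text
8.05 [ 0.5483 -0.1414  0.2528] -159.75 q6 -2.312 T [-0.4853 -0.5174  0.0173] Tz [ 0.0005  0.0387  0.0388 -0.0087] F [ 2.5093 -4.3642  0.5756] e6 [ 0.0011 -0.007  -0.0082 -0.0057] op 0.03738822738386476 g 19.989910125732422
(420, 800, 3)
```

View pics/w2.png

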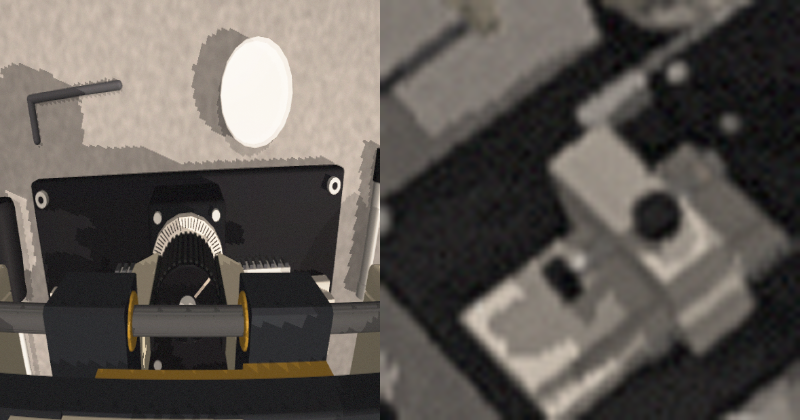

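The view shows the grip sitting well on the knob, and the carriage's two screw heads are visible in the scene camera at about (169,267) and (179,276). I'll track those with sub-pixel matching.

```bash
cat > trk.py <<'E'
from h import *
def disp(f):
    a=load("pics/scene0.npz");b=load(f);out=[]
    g=lambda c:cv2.cvtColor(c["img"],cv2.COLOR_RGB2GRAY).astype(np.float32)
    A,B=g(a),g(b);u=np.array([-np.sin(np.radians(22)),np.cos(np.radians(22))])
    for x,y in [(171.75,265.5),(180.5,274)]:
        def cen(I,x,y):
            for _ in range(4):
                p=cv2.getRectSubPix(I,(7,7),(float(x),float(y)));w=np.clip(p-np.percentile(p,60),0,None)
                yy,xx=np.mgrid[-3:4,-3:4];x+=(w*xx).sum()/w.sum();y+=(w*yy).sum()/w.sum()
            return x,y
        p0=cen(A,x,y);best=None
        t=cv2.getRectSubPix(A,(9,9),p0);x0,y0=int(p0[0])-14,int(p0[1])-10
        r=cv2.matchTemplate(B[y0:y0+28,x0:x0+28],t,cv2.TM_CCOEFF_NORMED);_,m,_,l=cv2.minMaxLoc(r)
        p1=cen(B,x0+l[0]+4,y0+l[1]+4)
        d=(atz(b,p1,.045)-atz(a,p0,.045))[:2];out.append((np.round(p0,1),np.round(p1,1),round(m,2),(d@u*1000).round(2)))
    return out
if __name__=="__main__":
    import sys
    for o in disp(sys.argv[1]): print(*o)
E
python3 trk.py pics/s2.npz
```

```text
[171.  264.5] [168.4 266. ] 0.92 -6.81
[180.3 273.2] [177.8 275.1] 0.95 -7.0
```

>>> arm_command(xyz=[[0.5, -0.8, 0], [0, 0, 0], [0, 0, 0]], spin=[0, 0, 0])

```text
time: 8.45
tool_pos: [0.5486, -0.1416, 0.2528]
tool_rot: [3.141, -0.0, -2.789]
contact_force: [0.8, -1.1, 3.8]
opening: 0.0373
grip_force: 20.0
```

```bash
python3 st.py
```

```text
8.65 [ 0.5486 -0.1417  0.2528] -159.78 q6 -2.312 T [ 0.2176 -0.1397  0.0169] Tz [-0.0429  0.0581  0.0256  0.0269] F [0.325  0.1919 4.3989] e6 [-0.0013 -0.0007 -0.0013 -0.0004] op 0.03750202667473795 g 19.99286413192749
```

The play was already taken up: 35° of knob gave about 7 mm of travel, leaving about 1.5 mm. From here I go in fine steps, feeling Tz.

>>> arm_command(xyz=[[0, 0, 0], [0, 0, 0], [0, 0, 0], [0, 0, 0]], spin=[-1, -1, 0, 0])

```text
time: 9.05
tool_pos: [0.5486, -0.1417, 0.2528]
tool_rot: [3.141, -0.0, -2.825]
contact_force: [-0.9, 1.7, 5.6]
opening: 0.0374
grip_force: 20.0
```

```bash
sed -i 's/range(4)/range(7)/; s/"q6",s\["qpos"\]\[5\].round(3),//' st.py; python3 st.py
```

```text
9.4 [ 0.5486 -0.1417  0.2528] -161.84 T [ 0.4693 -0.0411 -0.0135] Tz [ 0.078  -0.0381 -0.0378 -0.0479  0.0165 -0.0424 -0.0227] F [-0.4735  1.4767  4.931 ] e6 [ 0.001  -0.0006 -0.0017 -0.0008 -0.0019 -0.0008 -0.0018] op 0.03748543331190859 g 19.992489516735077
```

>>> arm_command(xyz=[[0, 0, 0], [0, 0, 0], [0, 0, 0], [0, 0, 0]], spin=[-1, -1, 0, 0])

```text
time: 9.8
tool_pos: [0.5486, -0.1417, 0.2528]
tool_rot: [3.141, -0.0, -2.86]
contact_force: [-0.3, 1.6, 5.9]
opening: 0.0374
grip_force: 20.0
```

```bash
python3 st.py
```

```text
10.15 [ 0.5486 -0.1417  0.2528] -163.84 T [ 0.4737 -0.0316  0.007 ] Tz [-0.0396  0.0254  0.0228  0.0022 -0.0076  0.0558 -0.01  ] F [-0.2308  0.9876  5.2354] e6 [ 0.0015 -0.0009 -0.0012 -0.0009 -0.0017 -0.0006 -0.0018] op 0.03767414124360869 g 19.99237149953842
```

>>> arm_command(xyz=[[0, 0, 0], [0, 0, 0], [0, 0, 0], [0, 0, 0]], spin=[-1, -0.5, 0, 0])

```text
time: 10.55
tool_pos: [0.5486, -0.1417, 0.2528]
tool_rot: [3.141, -0.0, -2.886]
contact_force: [-0.4, 0.2, 5.3]
opening: 0.0378
grip_force: 20.0
```

```bash
python3 st.py
```

```text
10.9 [ 0.5486 -0.1417  0.2528] -165.34 T [ 0.4232 -0.0566  0.0119] Tz [ 0.0324 -0.0271  0.0437 -0.0098  0.0251 -0.0229  0.0416] F [-0.2478  1.1602  5.2676] e6 [-0.0005 -0.0003 -0.0017 -0.0006 -0.0015 -0.001  -0.0011] op 0.037923840733140465 g 19.992722868919373
```

>>> arm_command(xyz=[[0, 0, 0], [0, 0, 0], [0, 0, 0], [0, 0, 0]], spin=[-1, -0.5, 0, 0])

```text
time: 11.3
tool_pos: [0.5486, -0.1418, 0.2528]
tool_rot: [3.141, -0.0, -2.912]
contact_force: [-0.0, 1.0, 5.9]
opening: 0.0381
grip_force: 20.0
```

```bash
python3 st.py
```

```text
11.65 [ 0.5486 -0.1418  0.2528] -166.84 T [ 0.4332 -0.0418 -0.005 ] Tz [-0.0197 -0.0074 -0.012   0.0509 -0.0122 -0.0047 -0.0299] F [0.0686 0.9714 5.3703] e6 [ 0.0003 -0.0012 -0.0005 -0.0016 -0.0004 -0.0016 -0.0007] op 0.0378336535156618 g 19.99240815639496
```

>>> arm_command(xyz=[[0, 0, 0], [0, 0, 0], [0, 0, 0], [0, 0, 0]], spin=[-1, -0.5, 0, 0])

```text
time: 12.05
tool_pos: [0.5486, -0.1418, 0.2528]
tool_rot: [3.141, -0.0, -2.938]
contact_force: [-0.0, 1.2, 5.4]
opening: 0.0375
grip_force: 20.0
```

```bash
python3 st.py
```

```text
12.4 [ 0.5486 -0.1418  0.2528] -168.33 T [ 0.3878 -0.0597  0.0328] Tz [ 0.0576 -0.0096 -0.0404  0.0272  0.0373  0.0683  0.0891] F [-0.9423  1.0595  5.2671] e6 [0.0463 0.0439 0.0416 0.0412 0.0432 0.0449 0.0443] op 0.037555820588691946 g 19.992242753505707
```

Contact: e6 jumps to 0.044 N m, about 4 N. I'll confirm with half a degree more, expecting about +0.028.

>>> arm_command(xyz=[[0, 0, 0], [0, 0, 0], [0, 0, 0], [0, 0, 0]], spin=[-0.5, 0, 0, 0])

```text
time: 12.8
tool_pos: [0.5486, -0.1418, 0.2527]
tool_rot: [3.141, -0.0, -2.947]
contact_force: [-0.3, 0.9, 5.7]
opening: 0.0377
grip_force: 20.0
```

```bash
python3 st.py
```

```text
13.15 [ 0.5486 -0.1418  0.2528] -168.83 T [ 0.3925 -0.0481  0.057 ] Tz [0.06   0.0761 0.0144 0.0287 0.0306 0.1081 0.0813] F [-0.6743  0.805   4.9068] e6 [0.0562 0.0577 0.0567 0.0545 0.0538 0.0555 0.0575] op 0.037596414550105636 g 19.99327003955841
```

Touch confirmed at about 5 N, with zero at yaw ≈ -167.7°. The wrist's range is short for winding out, so I regrip a half turn round and feel the touch again in the new grip.

>>> arm_command(xyz=[[0, 0, 0], [0, 0, 0], [0, 0, 0], [0, 0, 0], [0, 0, 0]], spin=[0, 0, 0, 0, 0], jaw=0.3)

```text
time: 13.65
tool_pos: [0.5487, -0.142, 0.2526]
tool_rot: [3.141, -0.0, -2.946]
contact_force: [-0.2, -0.0, -0.8]
opening: 0.0595
grip_force: 0.0
```

>>> arm_command(xyz=[[0, 0, 0], [0, 0, 0], [0, 0, 0], [0, 0, 0], [0, 0, 0], [0, 0, 0], [0, 0, 0], [0, 0, 0], [0, 0, 0], [0, 0, 0], [0, 0, 0], [0, 0, 0], [0, 0, 0], [0, 0, 0], [0, 0, 0], [0, 0, 0], [0, 0, 0], [0, 0, 0], [0, 0, 0], [0, 0, 0]], spin=[-8.5, -8.5, -8.5, -8.5, -8.5, -8.5, -8.5, -8.5, -8.5, -8.5, -8.5, -8.5, -8.5, -8.5, -8.5, -8.5, -8.5, -8.5, -8.5, -8.5])

```text
time: 15.65
tool_pos: [0.5487, -0.142, 0.2527]
tool_rot: [-3.142, 0.0, 0.364]
contact_force: [0.2, 0.2, 0.5]
opening: 0.06
grip_force: 0.0
```

>>> arm_command(xyz=[[0, 0, 0], [0, 0, 0], [0, 0, 0], [0, 0, 0], [0, 0, 0], [0, 0, 0]], spin=[-8, 0, 0, 0, 0, 0])

```text
time: 16.25
tool_pos: [0.5487, -0.142, 0.2527]
tool_rot: [3.142, 0.0, 0.232]
contact_force: [-0.2, 0.5, -0.9]
opening: 0.0594
grip_force: 0.0
```

```bash
python3 st.py
```

```text
16.6 [ 0.5487 -0.142   0.2528] 13.22 T [-0.0028  0.0026  0.0038] Tz [ 0.0013  0.0345 -0.0173  0.0181  0.0037 -0.0424  0.0285] F [-0.2783 -0.0409  0.054 ] e6 [-0.0141 -0.0107 -0.0082 -0.0062 -0.0047 -0.0036 -0.0027] op 0.05959295983831591 g 0.0
```

>>> arm_command(xyz=[[0, 0, 0], [0, 0, 0], [0, 0, 0], [0, 0, 0], [0, 0, 0], [0, 0, 0], [0, 0, 0], [0, 0, 0]], spin=[0, 0, 0, 0, 0, 0, 0, 0], jaw=-1, squeeze=25)

```text
time: 17.4
tool_pos: [0.5487, -0.1418, 0.2528]
tool_rot: [-3.141, 0.0, 0.231]
contact_force: [-0.2, 1.6, 1.4]
opening: 0.0377
grip_force: 25.0
```

```bash
python3 st.py
```

```text
17.75 [ 0.5487 -0.1419  0.2528] 13.21 T [ 0.3305  0.0888 -0.0145] Tz [-0.029  -0.026   0.0209  0.0223 -0.0148 -0.0528 -0.022 ] F [-0.4952  2.0067  1.4521] e6 [-0.0016 -0.0023 -0.0025 -0.0019 -0.0031 -0.002  -0.0031] op 0.03773266155810147 g 25.000039637088776
```

>>> arm_command(xyz=[[0, 0, 0], [0, 0, 0], [0, 0, 0]], spin=[-0.5, 0, 0])

```text
time: 18.05
tool_pos: [0.5487, -0.1419, 0.2527]
tool_rot: [-3.142, 0.0, 0.222]
contact_force: [-1.2, 3.0, 1.5]
opening: 0.0378
grip_force: 25.0
```

```bash
sed -i 's/range(7)/range(3)/' st.py; python3 st.py
```

```text
18.2 [ 0.5487 -0.1419  0.2528] 12.71 T [0.4948 0.1428 0.0073] Tz [-0.0004  0.0134  0.0088] F [-1.4711  3.2286  1.6107] e6 [0.0249 0.0247 0.024 ] op 0.037190856882935636 g 25.00093102455139
```

>>> arm_command(xyz=[[0, 0, 0], [0, 0, 0], [0, 0, 0]], spin=[-0.5, 0, 0])

```text
time: 18.5
tool_pos: [0.5487, -0.1419, 0.2528]
tool_rot: [-3.142, 0.0, 0.213]
contact_force: [-0.4, 2.6, 2.4]
opening: 0.0378
grip_force: 25.0
```

```bash
python3 st.py
```

```text
18.65 [ 0.5487 -0.1419  0.2527] 12.22 T [0.5824 0.1512 0.0486] Tz [0.0297 0.0509 0.0651] F [-0.7891  3.3154  2.0619] e6 [0.0368 0.0371 0.0352] op 0.03750453468114908 g 25.00031054019928
```

Touch is felt again, with zero at about yaw 13.0° in this grip, so the target is 63.0°. I wind out 93° to about 15 mm, then hold.

>>> arm_command(xyz=[[0, 0, 0], [0, 0, 0], [0, 0, 0], [0, 0, 0], [0, 0, 0], [0, 0, 0], [0, 0, 0], [0, 0, 0], [0, 0, 0], [0, 0, 0], [0, 0, 0], [0, 0, 0], [0, 0, 0], [0, 0, 0], [0, 0, 0], [0, 0, 0], [0, 0, 0], [0, 0, 0], [0, 0, 0], [0, 0, 0]], spin=[2, 3, 3, 3, 3, 3, 3, 3, 3, 3, 3, 3, 3, 3, 3, 3, 3, 3, 3, 3])

```text
time: 20.65
tool_pos: [0.5483, -0.1414, 0.2527]
tool_rot: [-3.14, -0.001, 1.245]
contact_force: [-3.8, 5.8, 4.1]
opening: 0.0374
grip_force: 25.0
```

>>> arm_command(xyz=[[0, 0, 0], [0, 0, 0], [0, 0, 0], [0, 0, 0], [0, 0, 0], [0, 0, 0], [0, 0, 0], [0, 0, 0], [0, 0, 0], [0, 0, 0], [0, 0, 0], [0, 0, 0], [0, 0, 0], [0, 0, 0], [0, 0, 0], [0, 0, 0]], spin=[3, 3, 3, 3, 3, 3, 3, 3, 3, 3, 3, 1, 0, 0, 0, 0])

```text
time: 22.25
tool_pos: [0.5479, -0.1414, 0.2527]
tool_rot: [-3.139, -0.002, 1.836]
contact_force: [-4.6, 6.3, 6.0]
opening: 0.0376
grip_force: 25.0
```

```bash
python3 st.py
python3 - <<'E'
from cell import *
import numpy as np
np.savez("pics/s3.npz",**read_camera("scene"))
E
python3 trk.py pics/s3.npz
```

```text
22.4 [ 0.5479 -0.1414  0.2527] 105.22 T [ 1.0211  0.7531 -0.0131] Tz [ 0.0219 -0.0425 -0.0185] F [-4.8569  6.0007  5.449 ] e6 [-0.0035 -0.0047 -0.0036] op 0.037745151153842464 g 25.001783967018127
[171.  264.5] [173.1 261.8] 0.82 7.94
[180.3 273.2] [183.  271.2] 0.95 7.6
```

>>> arm_command(xyz=[[0, 0, 0], [0, 0, 0], [0, 0, 0], [0, 0, 0], [0, 0, 0], [0, 0, 0], [0, 0, 0], [0, 0, 0], [0, 0, 0], [0, 0, 0], [0, 0, 0], [0, 0, 0], [0, 0, 0], [0, 0, 0], [0, 0, 0], [0, 0, 0], [0, 0, 0], [0, 0, 0], [0, 0, 0], [0, 0, 0]], spin=[-3, -3, -3, -3, -3, -3, -3, -3, -3, -3, -3, -3, -2, -2, -1, -1.2, 0, 0, 0, 0])

```text
time: 24.45
tool_pos: [0.5484, -0.1414, 0.2527]
tool_rot: [-3.14, -0.001, 1.1]
contact_force: [-2.4, 5.9, 4.3]
opening: 0.0375
grip_force: 25.0
```

```bash
python3 st.py
python3 - <<'E'
from cell import *
import numpy as np,cv2
np.savez("pics/s4.npz",**read_camera("scene"))
E
python3 trk.py pics/s4.npz
```

```text
24.6 [ 0.5484 -0.1414  0.2527] 63.01 T [1.0112 0.4114 0.0093] Tz [ 0.0598 -0.0302 -0.0017] F [-2.431   5.956   4.3865] e6 [-0.0062 -0.0051 -0.0063] op 0.03757060916277369 g 25.001959204673767
[171.  264.5] [170.6 262. ] 0.81 3.55
[180.3 273.2] [180.9 272.7] 0.93 1.86
```

>>> arm_command(xyz=[[0, 0, 0], [0, 0, 0], [0, 0, 0], [0, 0, 0], [0, 0, 0], [0, 0, 0], [0, 0, 0], [0, 0, 5], [0, 0, 10], [0, 0, 20], [0, 0, 20], [0, 0, 20], [0, 0, 20], [0, 0, 20], [0, 0, 20], [0, 0, 17]], spin=[0, 0, 0, 0, 0, 0, 0, 0, 0, 0, 0, 0, 0, 0, 0, 0], jaw=1)

```text
time: 26.25
tool_pos: [0.5486, -0.1419, 0.407]
tool_rot: [3.139, -0.0, 1.1]
contact_force: [0.0, 0.6, 0.3]
opening: 0.0918
grip_force: 0.0
```

>>> arm_command(xyz=[[0, 0, 0], [0, 0, 0], [0, 0, 0], [0, 0, 0], [0, 0, 0], [0, 0, 0], [0, 0, 0], [0, 0, 0], [0, 0, 0], [0, 0, 0], [0, 0, 0], [0, 0, 0], [0, 0, 0], [0, 0, 0], [0, 0, 0], [0, 0, 0], [0, 0, 0], [0, 0, 0], [0, 0, 0], [0, 0, 0]], spin=[8.5, 8.5, 8.5, 8.5, 8.5, 8.5, 8.5, 8.5, 8.5, 8.5, 8.5, 8.5, 8.5, 8.5, 8.5, 8.5, 8.5, 8.5, 8.5, 8.5])

```text
time: 28.25
tool_pos: [0.5486, -0.1419, 0.4058]
tool_rot: [-3.141, 0.0, -2.21]
contact_force: [-0.3, -0.5, -0.2]
opening: 0.0919
grip_force: 0.0
```

>>> arm_command(xyz=[[0, 0, 0], [0, 0, 0], [0, 0, 0], [0, 0, 0]], spin=[2, 0, 0, 0])

```text
time: 28.65
tool_pos: [0.5487, -0.1419, 0.4051]
tool_rot: [-3.141, 0.0, -2.182]
contact_force: [0.7, -0.8, 0.1]
opening: 0.0916
grip_force: 0.0
```

```bash
python3 st.py
python3 - <<'E'
from cell import *
import numpy as np,cv2
c=read_camera("wrist");np.savez("pics/w5.npz",**c)
i=c["img"][160:270,130:265].astype(float);i=255*(np.clip((i-110)/145,0,1))**2
cv2.imwrite("pics/z5.png",cv2.resize(i.astype(np.uint8)[:,:,::-1],None,fx=5,fy=5,interpolation=cv2.INTER_CUBIC))
E
```

```text
28.8 [ 0.5487 -0.142   0.4048] -125.01 T [ 0.168  -0.0735 -0.0051] Tz [-0.0152  0.0381 -0.0381] F [ 0.486   0.229  -0.2859] e6 [0.0105 0.0094 0.0077] op 0.09202849729065062 g 0.0
```

View pics/z5.png

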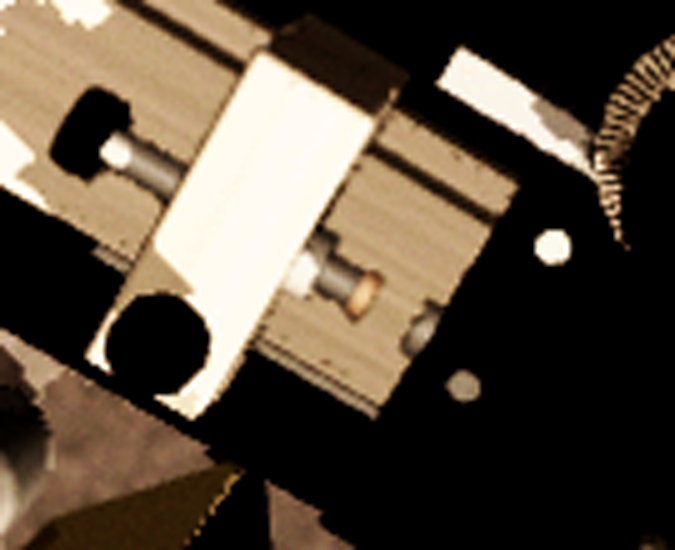

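The carriage stands out about 1.5–2 mm further than at the start, when the gap was 8.58 mm by the felt touch. I'll check at sub-pixel level.

Run:
```python
from h import *
a,b=load("pics/w1.npz"),load("pics/w5.npz")
g=lambda c:cv2.cvtColor(c["img"],cv2.COLOR_RGB2GRAY)
A,B=g(a),g(b);u=np.array([-np.sin(np.radians(22.05)),np.cos(np.radians(22.05))])
def d(p,z,r):
    P=np.array([[p]],np.float32)
    q,s,e=cv2.calcOpticalFlowPyrLK(A,B,P,None,winSize=(r,r),maxLevel=2)
    v=(atz(b,q[0,0],z)-atz(a,p,z))[:2];return (v@u*1000).round(2),q[0,0].round(1),e.ravel()
z=lambda x,y:(130+x/5,160+y/5)
for n,p,h,r in [("screw",z(352,292),.046,11),("nutend",z(290,270),.046,9),("wheel",z(80,133),.046,17),("thumb",z(147,343),.076,21),("plate",(172,86),.014,15),("plate2",(109,207),.014,15),
 ("dotA",z(533,240),.055,13),("dotB",z(443,381),.055,13),("pad",z(402,323),.046,9)]:
    print(n,*d(p,h,r))
```

```text
screw -0.18 [202.4 218.5] [3.7396693]
nutend 0.43 [190.6 214.4] [4.3850307]
wheel 0.02 [148.3 186.8] [4.705558]
thumb -0.11 [161.7 228.8] [3.9356575]
plate 0.04 [174.2  86.3] [9.469861]
plate2 -0.03 [111.1 207.2] [7.0561113]
dotA 2.02 [240.5 209.3] [4.6094675]
dotB 2.0 [222.5 237.3] [2.750185]
pad 2.07 [214.4 225.7] [4.537037]
```

Run:
```python
from h import *
# intensity along slide axis (s in mm, base y) at z=.046 axis, in line through nose & pad centres
for f in("pics/w1.npz","pics/w5.npz"):
    c=load(f);I=cv2.cvtColor(c["img"],cv2.COLOR_RGB2GRAY).astype(np.float32)
    u=np.array([-np.sin(np.radians(22.05)),np.cos(np.radians(22.05))]);x=np.array([u[1],-u[0]])
    o=np.array([.5928,-.1224]);s=np.arange(-66,-24,1.)
    rows=[]
    for off in np.arange(-9,10,1.5):
        W=np.array([[*(o+u*k/1000+x*off/1000),.050] for k in s]);m=proj(c,W).astype(np.float32)
        rows.append(cv2.remap(I,m[None,:,0],m[None,:,1],cv2.INTER_LINEAR)[0])
    print(f);print("     ",*[f"{-int(k):3d}" for k in s])
    for off,r in zip(np.arange(-9,10,1.5),rows): print(f"{off:5.1f}",*[f"{int(v):3d}" for v in r])
```

```text
pics/w1.npz
       66  65  64  63  62  61  60  59  58  57  56  55  54  53  52  51  50  49  48  47  46  45  44  43  42  41  40  39  38  37  36  35  34  33  32  31  30  29  28  27  26  25
 -9.0 253 253 254 248 207 177 176 186 185 184 179 176 185 185 187 177 177 179 190 187 182 180 182 185 189 189 183 183 182 190 181 189 136  61  36  46  47  47  48  45  47 125
 -7.5 253 254 253 248 223 215 219 222 221 222 221 221 221 221 222 222 221 220 223 223 222 221 221 222 223 222 221 221 221 221 222 222 172  72  39  45  46  47  48  45  45  47
 -6.0 253 253 253 246 224 216 223 224 223 223 224 223 223 224 223 223 224 223 224 223 223 223 224 224 223 224 224 224 224 224 223 218 167  64  38  44  45  47  48  43  44  46
 -4.5 253 253 254 246 218 205 221 224 222 222 222 223 224 223 223 223 223 223 225 224 223 224 224 223 223 223 224 223 224 223 223 212 147  62  34  46  47  48  47  47  48  46
 -3.0 253 253 254 248 207 206 223 225 225 225 224 225 224 225 225 225 224 223 224 224 224 225 225 224 224 225 225 224 224 224 225 214 148  64  36  44  46  48  45  46  48  44
 -1.5 253 253 253 245 207 209 224 225 225 22
[... 3095 characters left out ...]
  46
  4.5 254 254 254 244 202 199 227 227 227 227 226 226 226 226 227 227 228 227 227 227 226 226 227 226 227 227 226 226 227 226 226 226 226 222 135  50  36  46  47  47  47  48
  6.0 254 254 254 244 190 193 226 228 229 229 228 229 229 229 229 229 228 228 229 229 229 228 229 228 229 230 228 229 228 227 229 228 228 217 133  46  35  45  45  47  48  49
  7.5 254 254 253 246 184 203 222 226 223 226 225 226 226 225 226 225 225 225 226 226 225 225 226 226 226 226 226 227 226 225 225 226 225 211 138  44  37  45  47  47  46  48
  9.0 254 254 253 245 179 157 183 177 183 197 220 226 226 226 227 226 226 226 227 227 226 227 226 226 225 225 226 227 226 226 224 225 224 218 152  60  35  47  51  49  48  46
```

Run:
```python
from h import *
for f in("pics/w1.npz","pics/w5.npz"):
    c=load(f);I=c["img"][:,:,2].astype(np.float32)
    u=np.array([-np.sin(np.radians(22.05)),np.cos(np.radians(22.05))]);x=np.array([u[1],-u[0]])
    o=np.array([.5928,-.1224]);s=np.arange(-54,-31,.7)
    print(f);print("     ",*[f"{-k:3.0f}" for k in s])
    for off in np.arange(10,27,1.5):
        W=np.array([[*(o+u*k/1000+x*off/1000),.050] for k in s]);m=proj(c,W).astype(np.float32)
        print(f"{off:5.1f}",*[f"{int(v):3d}" for v in cv2.remap(I,m[None,:,0],m[None,:,1],cv2.INTER_LINEAR)[0]])
```

```text
pics/w1.npz
       54  53  53  52  51  50  50  49  48  48  47  46  46  45  44  43  43  42  41  41  40  39  39  38  37  36  36  35  34  34  33  32  32
 10.0 207 206 206 206 208 207 206 206 203 207 207 204 205 206 205 205 204 204 206 208 208 207 205 199 188 173 172 181 151 108  59  40  37
 11.5 196 199 199 199 201 193 186 173 170 165 168 176 191 201 205 204 205 206 206 206 204 204 202 191 172 158 150 152 152 117  71  37  33
 13.0 156 157 162 163 159 154 156 165 175 178 175 169 177 195 204 206 205 205 205 205 204 204 199 190 181 175 174 176 170 132  84  41  34
 14.5 180 178 177 177 175 174 172 186 202 205 203 198 195 199 209 210 210 209 208 209 210 210 209 196 189 191 195 186 172 145  89  46  35
 16.0 205 206 208 206 207 207 203 210 218 221 220 210 185 181 194 202 204 203 203 205 204 204 201 189 188 204 213 214 200 163 102  57  37
 17.5 213 214 216 213 211 206 195 190 210 220 220 211 197 193 196 201 202 202 200 201 201 199 197 191 199 211 215 216 217 178 117  60  36
 19.0 189 192 192 191 190 189 180 184 197 205 208 206 201 195 198 204 205 204 202 201 201 202 197 188 191 196 200 200 196 
[... 1811 characters left out ...]
03 193 154
 20.5 162 166 168 171 175 170 166 173 181 186 190 188 183 193 206 208 207 207 208 207 206 206 206 206 203 185 173 172 182 187 188 175 141
 22.0 190 191 200 205 205 206 194 186 179 173 167 169 180 201 210 211 210 211 211 210 209 211 212 210 210 206 181 171 170 169 167 151 116
 23.5 210 209 209 209 211 212 210 210 210 203 201 194 201 209 210 211 212 212 211 209 208 209 210 210 212 209 205 193 187 184 174 148  96
 25.0 208 207 210 210 210 210 211 210 210 210 209 209 208 209 209 208 208 209 210 210 208 206 207 209 211 210 211 212 208 207 196 156  93
 26.5 212 212 213 213 212 211 211 210 211 211 211 211 211 211 212 211 210 210 210 212 213 212 210 211 211 211 211 212 211 208 194 145  83
```

The view from above agrees with the felt zero: the gap is about 9.5–10 mm and the last turn was clockwise. Handing in.

```bash
python3 -c "
from cell import *
print(hand_in())"
```

```text
the job is handed in; nothing more can be done
None
```

I handed the job in with the carriage set 10 mm short of the felt touch, the play taken up clockwise, and the knob released; `hand_in()` gave no verdict, and an overhead camera check before it read the gap as about 9.5–10 mm.

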